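# Take a charged battery pack off its charger

## Robot

A 6-joint arm with a two-finger parallel gripper is mounted at the origin on a cart in front of the work surface, level with it; the furniture and walls round the work are solid. World frame = base frame: x ahead of the robot, y to its left, z up, the work surface at z = 0. Lengths are in m, angles in rad, forces in N, time in s.
With the tool pointing down it reaches from about 0.3 to 0.875 m from the base axis. Payload 6.4 kg.
Tool frame: the origin (TCP) lies at the very end of the fingers, on their centre line; the grasp point (between the pads) lies 19 mm behind it; z points along the fingers, y is the line along which they close (so a half turn about z gives the same grasp; the last joint's range is limited). The gripper opens to 85 mm and grips with 20 to 120 N. Pads are 22 mm wide; open, the fingers measure 114 mm over their backs; the gripper's body (76 mm by 85 mm) begins 54 mm behind the grasp point. The pads swing forward as they close: fully open they stand 13 mm farther back than shut.
Start: joints at [0.967, 0.181, 1.607, -0, 1.354, -0.206], TCP at [0.223, 0.53, 0.231] pointing down, gripper open.
Joint ranges: [-2.99, 2.99], [-0.89, 2.07], [0.3, 2.58], [-1.14, 4.28], [0, 2.63], [-3.12, 3.12]. Speed limits (rad/s): [2.57, 2.57, 3.01, 3.14, 3.14, 3.14].

## Interface

Orientations are given as a unit quaternion [w, x, y, z].
In Python, from bench import ctrl gives the robot as it stands.
- The arm moves only by the tool jog_arm, never from a script. Its argument "series" is a list that holds one entry, the list of rows, each a list of 7 numbers: the shift along the tool's x, y, z in mm, then the turn, a rotation vector about the tool's x, y, z in rad, then the finger opening in mm, from 0 to 85.4. In form: [[[tx, ty, tz, rx, ry, rz, gripper], ...]]. A call has exactly 10 rows; each row shifts and turns the commanded pose from where the row before left it, along the tool's axes as they then stand; what a row does not reach is not made up. A row lasts 1/10 s, in which the tool goes at most 50 mm and 8.59 degrees, less where a joint would pass 70% of its speed; a pose out of reach is approached as far as the arm can. A call with a gripper value outside its range is refused whole. The fingers move at their own pace and stop on an object; the grip force is fixed at half the most. Time passes only in rows, so rows that do not move let the fingers close, or fill a call up. It gives the time, the measured TCP pose, the force, the opening and the grip force at its end, in the units of the state.
- ctrl.get_obs(): the state, without advancing time (a new reading comes with each control period).
- ctrl.camera(name): name is "scene" or "side" or "wrist"; returns a dict with "frame" (420x560x3 uint8, blue, green, red), "z_map" (420x560 float32, m along the optical axis (not along the pixel's ray), 0 where there is no reading), "fx", "fy", "cx", "cy" (pixels), "k1" (the pictures are not rectified: a ray, as slopes to the right and down, at radius r is drawn at 1 + k1 r^2 times it, then the intrinsics apply), "xyz" and "rotation" of the camera in the world. Camera axes: x right, y down, z forward; pixel columns grow to the right and rows downward; lengths in m; the calibration is good to about 2 mm. A picture is of the moment at which its call begins.
- ctrl.hand_in(): hands the job in; it is judged then, once.
The state is a dict: "time_s": time; "q": joint angles; "dq": joint speeds; "joint_efforts": joint torques, N m; "eef_pos": TCP position; "eef_rot": TCP orientation; "wrist_force": force on the tool from outside, world axes, zero at the start; "torque": the same for the moment, N m; "opening": opening from 0.0 (shut) to 1.0 (fully open); "grasp_force": force on a finger pad.
Only numpy, scipy, OpenCV 4.12 (cv2) and the standard library are available. Lean on these libraries where they do the work, as an engineer would, in place of code of your own. Each camera call takes 0.05 s, during which the arm holds its last target. There are 200 camera calls.

## Task

The lower of the two battery packs on the charger is charged. Switch the charger off first, then draw that pack straight out of its bay, level the whole way so that it does not bind or drop off the end of the channel, and set it down gently, right way up, in the middle of the rubber mat. Leave the taller pack in its bay.

Things in the scene. Friction and masses are not known exactly. Their poses are not given: they have to be found in the camera images.
- charger: Grey two-bay battery charger, fixed, 120 (x) x 212 (y) x 70 (z) mm; origin under its centre, z up, front (bay mouths) at -x. Each bay is a channel along x, 98 mm long (x = -60 to 38), open in front and above, floor at z = 34. It is 72 mm wide up to z = 49; above, two lips leave 61 mm between them up to the flat deck at z = 70, so a pack can only slide out along -x.
- bay_left_mouth (a point): Middle of the front edge of the left bay's floor: x = -60, y = 62, z = 34 mm in the charger's frame. The pack's foot has 1 mm of play on each side and above it. Nothing but this fit and friction (a few N) holds a pack, and its sides cannot be gripped while it is home.
- bay_right_mouth (a point): The same for the right bay: x = -60, y = -26, z = 34 mm in the charger's frame.
- charger_switch (a joint): Rocker switch on the charger's deck at x = -22, y = -82 mm in the charger's frame, 38 (x) x 24 (y) mm, rocking about a y axis at z = 73. Value in rad: 0 = on (its front end, at the charger's -x, stands proud), 0.4 = off (front half pushed down flat). Stays where it is left; 2 to 3 N on the front half turns it.
- switch_front (a point): Middle of the front half of the rocker's top face, the place to press. On: x = -31, y = -82, z = 81 mm in the charger's frame, and the front end is at z = 84; off: the front half is flat at z = 77, 4 mm above the bezel round it.
- low_pack: The lower black battery pack, 0.3 to 0.5 kg, in either bay. Origin (under the centre of mass) at the centre of its underside, front end at -x, z up. Foot 104 (x) x 70 (y) x 14 mm; above it the body, 102 x 58 mm, flat top at z = 40. Home, its origin is at x = -14, z = 34 in the charger's frame, axes as the charger's, front end 6 mm out of the bay; after 98 mm of travel it is clear.
- low_pack_ledge (a point): On the upright back face of the finger ledge on the low pack's top, near its front end: x = -30, y = 0, z = 45 mm in the pack's frame, halfway up the face. The ledge is 46 mm wide (y), rises to z = 50 and has a ramp on its front side. A fingertip behind it (on its +x side) can draw the pack toward -x.
- tall_pack: The taller black battery pack in the other bay: same footprint and ledge, flat top at z = 58 and ledge up to z = 68 mm; 0.6 kg; origin at the centre of its underside. It stays where it is.
- bench_mat: Ribbed black rubber mat fixed flat on the bench, 150 (x) x 200 (y) x 4 mm; origin at the centre of its underside.
Not all that is in view belongs to the job. Leave any red or turquoise look-alike of the low_pack alone.

How it is judged:
On the way, in this order (a step that is already met when the one before it is completed fails the run):
1. the charger is switched off (value of joint charger_switch above 0.3 rad), for 0.2 s.
2. the lower pack is clear of its channel, out to the front (x of low_pack in the frame of charger below -0.112 m), for 0.1 s.
At the end, for the whole second after the job is handed in: The switch is off; the lower pack lies at rest and released, flat and right way up on the mat, its centre within 45 mm of the mat's; the taller pack is still in its bay, within 12 mm of where it was (value of joint charger_switch above 0.3 rad and horizontal distance between low_pack and bench_mat below 0.045 m and z of low_pack in the frame of bench_mat between 0.001 and 0.007 m and angle between low_pack's own z axis and vertical below 0.05 rad and linear speed of low_pack below 0.02 m/s and contact force between low_pack and the fingers below 0.1 N and distance of tall_pack from where it was at the start of the episode below 0.012 m); the robot touches nothing.
It fails at once if the lower pack is drawn (more than 10 mm) while the charger is on (value of joint charger_switch below 0.2 rad and distance of low_pack from where it was at the start of the episode above 0.01 m).
It fails at once if the lower pack is tipped more than 0.15 rad (9 degrees) out of level (angle between low_pack's own z axis and vertical above 0.15 rad).
It fails at once if the lower pack is forced against the charger (over 40 N) (contact force between low_pack and charger above 40 N).
It fails at once if the lower pack is let fall (faster than 0.4 m/s with no finger on it) or slammed on the mat (over 50 N) ((contact force between low_pack and the fingers below 0.5 N and linear speed of low_pack above 0.4 m/s) or contact force between low_pack and bench_mat above 50 N).
It fails at once if the taller pack is drawn out of its place by more than 12 mm (distance of tall_pack from where it was at the start of the episode above 0.012 m).
It also fails if it takes over 59 s, if anything falls off the work surface, if the arm or the gripper's body presses on something with over 40 N, if the wrist force passes 120 N, or if a joint passes its speed limit or range.

## Working session

There is one attempt and no reset: what is moved stays moved. The work goes in short steps, Python scripts to look and compute and a tool call to move; the robot and the scene stay as the last step left them, time stands still between calls to the robot, and variables do not carry over. Pictures are saved under pics/ and viewed, at most 10 in all, crops included, and the job is handed in when it is done.

Besides the shell and the picture viewer there is one more tool, called after "Emit:" by a JSON object that holds its "fn" and its "kwargs". jog_arm: Moves the arm, as the interface text tells. Its arguments: {"type":"object","properties":{"series":{"type":"array"}},"required":["series"]}

```bash
ls; mkdir -p pics; cat > h.py <<'E'
import numpy as np, cv2, pickle
from scipy.spatial.transform import Rotation as R
from bench import ctrl
def rot(c):
    r=np.array(c["rotation"],float)
    return r if r.shape==(3,3) else R.from_quat(r,scalar_first=True).as_matrix()
def K(c): return np.array([[c["fx"],0,c["cx"]],[0,c["fy"],c["cy"]],[0,0,1.]])
def slopes(c,px):
    px=np.array(px,float).reshape(-1,1,2)
    return cv2.undistortPoints(px,K(c),np.array([c["k1"],0,0,0,0.])).reshape(-1,2)
def plane(c,px,z):
    s=slopes(c,px); d=np.c_[s,np.ones(len(s))]@rot(c).T; o=np.array(c["xyz"])
    return o+d*((z-o[2])/d[:,2])[:,None]
def cloud(c):
    h,w=c["z_map"].shape; u,v=np.meshgrid(np.arange(w),np.arange(h))
    s=slopes(c,np.c_[u.ravel(),v.ravel()]); Z=c["z_map"].ravel()
    P=np.c_[s*Z[:,None],Z]@rot(c).T+np.array(c["xyz"]); P[Z==0]=np.nan
    return P.reshape(h,w,3)
def proj(c,P):
    p=(np.atleast_2d(P)-np.array(c["xyz"]))@rot(c)
    return cv2.projectPoints(p,np.zeros(3),np.zeros(3),K(c),np.array([c["k1"],0,0,0,0.]))[0].reshape(-1,2)
def tri(c1,p1,c2,p2):
    ds=[];os=[]
    for c,p in((c1,p1),(c2,p2)):
        d=rot(c)@np.r_[slopes(c,[p])[0],1]; ds.append(d/np.linalg.norm(d)); os.append(np.array(c["xyz"]))
    t=np.linalg.lstsq(np.c_[ds[0],-ds[1]],os[1]-os[0],rcond=None)[0]
    a=os[0]+t[0]*ds[0]; b=os[1]+t[1]*ds[1]; return (a+b)/2,np.linalg.norm(a-b)
E
python3 - <<'E'
from h import *
s={n:ctrl.camera(n) for n in("scene","side","wrist")}
pickle.dump(s,open("c0.pkl","wb"))
for n,c in s.items(): cv2.imwrite(f"pics/{n}0.png",c["frame"]); print(n,c["xyz"],c["rotation"],c["fx"],c["k1"])
o=ctrl.get_obs(); print({k:np.round(v,3) for k,v in o.items()})
E
```

```text
pics
scene [ 0.09591878 -0.31308692  0.69870314] [-0.34234964  0.85804232 -0.35355743  0.14682384] 406.8838764217796 -0.0007827570360178056
side [-0.06567164 -0.81907687  0.75268789] [-0.46631305  0.84031822 -0.2415647   0.13440214] 492.0837149657515 -0.055727930461617496
wrist [0.16066609 0.55591888 0.37251837] [0.10961704 0.82567277 0.54873483 0.07168458] 309.26879287143487 0.010770507674607552
{'time_s': np.float64(0.15), 'q': array([ 0.967,  0.181,  1.608,  0.   ,  1.354, -0.206]), 'dq': array([ 0.001, -0.003, -0.005, -0.001,  0.001, -0.001]), 'joint_efforts': array([-1.0000e-03, -4.4526e+01, -3.5169e+01, -0.0000e+00,  6.0000e-03,
       -0.0000e+00]), 'eef_pos': array([0.222, 0.53 , 0.231]), 'eef_rot': array([-0.   ,  0.198,  0.98 , -0.001]), 'wrist_force': array([ 0.241, -0.23 ,  0.888]), 'torque': array([ 0.044, -0.041,  0.046]), 'grasp_force': np.float64(0.0), 'opening': np.float64(1.001)}
```

View pics/scene0.png

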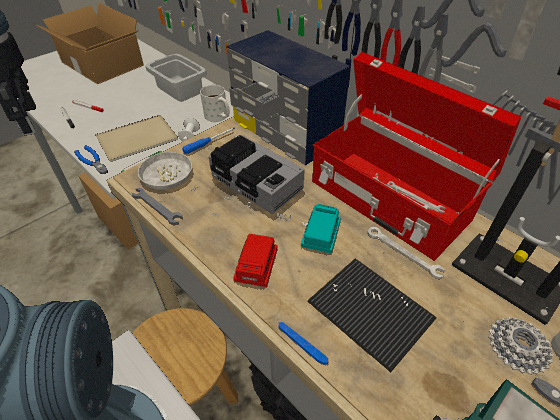

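View pics/side0.png

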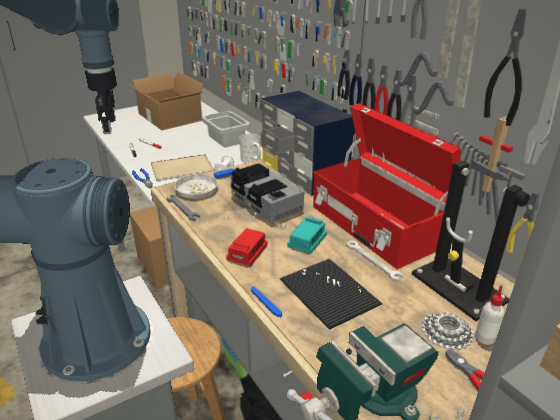

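Scene view: charger at (256,175) with two black packs at (235,153) and (262,172). Red look-alike is at (256,260), turquoise at (321,228), and the mat at (372,312) with light marks near (370,295). Candidates for the low pack are the two black packs; red and turquoise are excluded. Next is a close crop with depth heights.

```bash
python3 - <<'E'
from h import *
s=pickle.load(open("c0.pkl","rb")); c=s["scene"]
a=cv2.resize(c["frame"][120:225,195:320],None,fx=4.5,fy=4.5,interpolation=cv2.INTER_CUBIC)
b=cv2.resize(c["frame"][250:375,300:445],(562,472)) 
cv2.imwrite("pics/crop0.png",a); print(a.shape)
for n in("scene","side"):
    c=s[n];P=cloud(c)
    m=(P[...,2]>.02)&(P[...,2]<.13)
    pts=[(235,153),(262,172),(285,185),(372,312),(256,255)] if n=="scene" else [(250,182),(265,193),(285,205),(330,295)]
    for p in pts: print(n,p,P[p[1],p[0]].round(4))
    # mat: dark pixels z~0
    g=c["frame"].max(2); mk=((g<75)&(abs(P[...,2]-.004)<.02)).astype(np.uint8)
    mk=cv2.morphologyEx(mk,cv2.MORPH_CLOSE,np.ones((5,5))); mk=cv2.morphologyEx(mk,cv2.MORPH_OPEN,np.ones((5,5)))
    k,l,st,ce=cv2.connectedComponentsWithStats(mk)
    for i in range(1,k):
        if st[i,4]>2000:
            ct=cv2.findContours((l==i).astype(np.uint8),0,1)[0][0]
            X=plane(c,ct.reshape(-1,2),.004)[:,:2]; r=cv2.minAreaRect((X*1000).astype(np.float32)); print(n,ce[i],r)
            print("mat z med",np.nanmedian(P[l==i][:,2]))
E
```

```text
(472, 562, 3)
scene (235, 153) [0.5588 0.3299 0.0909]
scene (262, 172) [0.5713 0.2483 0.0734]
scene (285, 185) [0.585  0.1849 0.0646]
scene (372, 312) [ 0.4981 -0.1428  0.0028]
scene (256, 255) [0.4141 0.0955 0.0384]
scene [508.7357586  280.19148336] ((771.1536865234375, -291.66790771484375), (126.94432830810547, 202.5747528076172), 0.08877985924482346)
mat z med 0.011305322578469945
scene [372.38730204 312.97610294] ((500.8713073730469, -136.8251953125), (198.6803741455078, 150.70106506347656), 89.97144317626953)
mat z med 0.003197281519508155
side (250, 182) [0.5515 0.3189 0.0697]
side (265, 193) [0.5521 0.2332 0.0727]
side (285, 205) [0.5902 0.1872 0.0443]
side (330, 295) [ 0.4929 -0.1544  0.0064]
side [330.01569947 293.03364172] ((502.40411376953125, -138.92984008789062), (147.45639038085938, 198.8325653076172), 0.12631958723068237)
mat z med 0.004413369909237852
```

View pics/crop0.png

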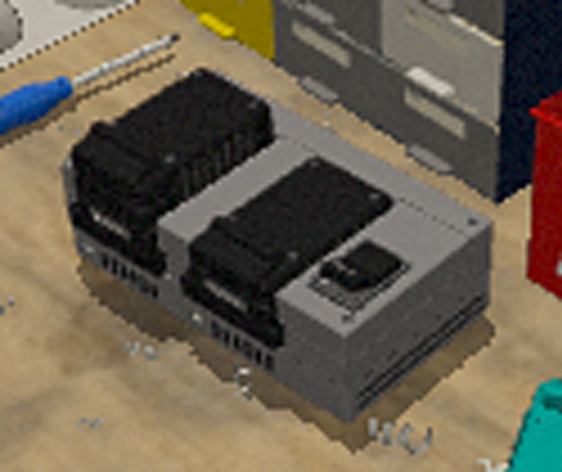

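The low pack is the right-bay one at (262,172), with its top at z≈73 mm; the other black pack stands at about 91. The crop confirms it, with the rocker at its right near (275,180) px. Next I get a rough charger pose and plan a wrist look.

```bash
python3 - <<'E'
from h import *
s=pickle.load(open("c0.pkl","rb")); c=s["scene"]
px=[(195+x/4.5,120+y/4.5) for x,y in((350,335),(492,228),(190,70),(165,215),(285,295))]
print(plane(c,px,.07).round(4))
P=cloud(c); v=P[120:225,195:320].reshape(-1,3); v=v[(v[:,2]>.062)&(v[:,2]<.13)&(v[:,0]<.68)&(v[:,1]<.42)&(v[:,1]>.1)]
print(cv2.minAreaRect((v[:,:2]*1000).astype(np.float32)))
w=s["wrist"]; o=ctrl.get_obs(); Rt=R.from_quat(o["eef_rot"],scalar_first=True).as_matrix()
print("cam in tool",Rt.T@(np.array(w["xyz"])-o["eef_pos"]),Rt.T@rot(w), w["fx"],w["cx"],w["cy"])
E
```

```text
[[0.5393 0.1774 0.07  ]
 [0.6492 0.1846 0.07  ]
 [0.6259 0.4048 0.07  ]
 [0.5325 0.3135 0.07  ]
 [0.536  0.222  0.07  ]]
((598.4909057617188, 288.96075439453125), (157.90867614746094, 212.13233947753906), 2.6267733573913574)
cam in tool [ 6.71719039e-02 -1.42554522e-05 -1.41937845e-01] [[-1.18862588e-04 -9.65616213e-01 -2.59971758e-01]
 [ 9.99999835e-01  3.12924241e-05 -5.73443214e-04]
 [ 5.61861211e-04 -2.59971784e-01  9.65616050e-01]] 309.26879287143487 277.5482614472886 212.32342590365556
```

Emit:
{"fn": "jog_arm", "kwargs": {"series": [[[-20,-7,0,0,0,0,85],[-40,-14,0,0,0,0,60],[-46,-15.5,0,0,0,0,30],[-46,-15.5,0,0,0,0,0],[-46,-15.5,0,0,0,0,0],[-46,-15.5,0,0,0,0,0],[-46,-15.5,0,0,0,0,0],[-46,-15.5,0,0,0,0,0],[-46,-15.5,0,0,0,0,0],[-30,-10,0,0,0,0,0]]]}}

```text
time_s: 1.15
eef_pos: [0.5506, 0.2392, 0.231]
eef_rot: [0.0, 0.199, 0.98, -0.0]
wrist_force: [-0.7, 0.0, 1.2]
opening: 0.001
grasp_force: 0.0
```

Emit:
{"fn": "jog_arm", "kwargs": {"series": [[[0,0,0,0,0,-0.05,0],[0,0,0,0,0,-0.1,0],[0,0,0,0,0,-0.1,0],[0,0,0,0,0,-0.1,0],[0,0,0,0,0,-0.08,0],[0,0,0,0,0,-0.03,0],[0,0,0,0,0,0,0],[0,0,0,0,0,0,0],[0,0,0,0,0,0,0],[0,0,0,0,0,0,0]]]}}

```text
time_s: 2.15
eef_pos: [0.5485, 0.2419, 0.2313]
eef_rot: [-0.0, -0.031, 1.0, 0.0]
wrist_force: [0.2, 0.3, 0.8]
opening: 0.002
grasp_force: 0.0
```

```bash
python3 - <<'E'
from h import *
c=ctrl.camera("wrist"); pickle.dump(c,open("w1.pkl","wb")); cv2.imwrite("pics/w1.png",cv2.resize(c["frame"],(784,588)))
print(c["xyz"])
o=ctrl.get_obs(); print({k:np.round(o[k],4) for k in("time_s","eef_pos","eef_rot","opening","q","wrist_force")})
E
```

```text
[0.48159661 0.23843185 0.37330482]
{'time_s': np.float64(2.2), 'eef_pos': array([0.5485, 0.2419, 0.2313]), 'eef_rot': array([ 0.    , -0.0309,  0.9995,  0.    ]), 'opening': np.float64(-0.0002), 'q': array([ 0.2176,  0.2346,  1.5432,  0.    ,  1.3638, -1.4149]), 'wrist_force': array([ 0.3733, -0.0365,  1.1169])}
```

View pics/w1.png

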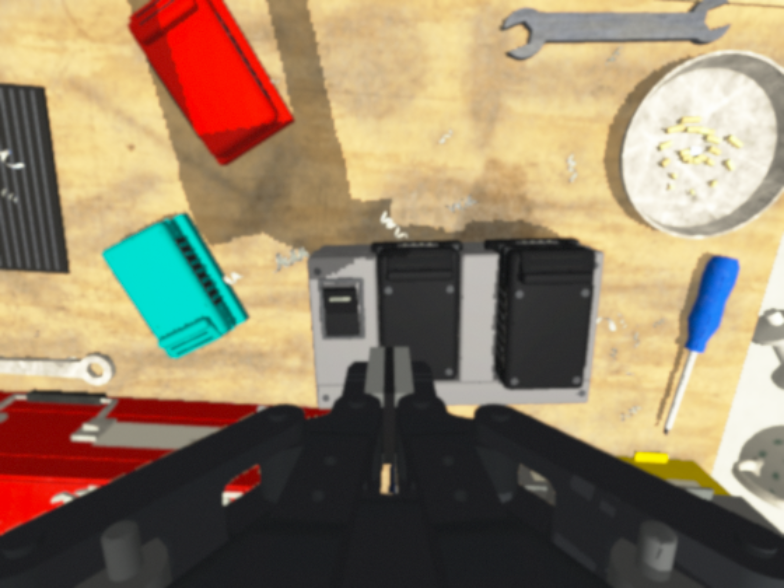

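The wrist view shows the charger deck's corners at (310,249), (601,250), (318,405) and (590,402) in the 784-wide picture. The rocker is at (342,308), the low pack's ledge at about (422,265), and the tall pack is on the right. Next I measure these.

```bash
python3 - <<'E'
from h import *
c=pickle.load(open("w1.pkl","rb")); P=cloud(c); f=c["frame"]; hsv=cv2.cvtColor(f,cv2.COLOR_BGR2HSV)
near=(P[...,0]>.5)&(P[...,0]<.67)&(P[...,1]>.15)&(P[...,1]<.42)
deck=near&(hsv[...,1]<50)&(hsv[...,2]>100)&(abs(P[...,2]-.07)<.008)
d=P[deck]; print("deck n",len(d),"z",np.median(d[:,2]))
X=plane(c,np.argwhere(deck)[:,::-1],.07)[:,:2]; m=cv2.morphologyEx(deck.astype(np.uint8),cv2.MORPH_OPEN,np.ones((3,3)))
ct=np.argwhere(m)[:,::-1]; r=cv2.minAreaRect((plane(c,ct,.07)[:,:2]*1000).astype(np.float32)); print(r)
q=np.array([(310,249),(601,250),(318,405),(590,402)])/1.4
C=plane(c,q,.07)[:,:2]; print("hand corners",C.round(4),C.mean(0)); 
ang=np.arctan2(*(C[1]-C[0])[::-1])-np.pi/2; ang2=np.arctan2(*(C[3]-C[2])[::-1])-np.pi/2; print(np.degrees([ang,ang2]),np.linalg.norm(C[1]-C[0]),np.linalg.norm(C[2]-C[0]))
dark=near&(hsv[...,2]<70)
for n,(a,b) in {"low":((380,275),(460,345)),"tall":((512,275),(590,380)),"ledge":((385,254),(455,270)),"sw":((325,290),(360,335))}.items():
    reg=np.zeros_like(dark); reg[int(a[1]/1.4):int(b[1]/1.4),int(a[0]/1.4):int(b[0]/1.4)]=1
    v=P[reg&dark]; print(n,len(v),np.nanmedian(v[:,2]),np.nanpercentile(v[:,2],[5,95]))
# z profile along the low pack centreline column
for v in range(170,262,2):
    k=int(424/1.4)
    print(v,P[v,k].round(4),f[v,k].max(),"| sw",P[v,244].round(4),f[v,244].max())
E
```

```text
deck n 7214 z 0.06935018484707275
((587.0404052734375, 292.7506408691406), (117.80635070800781, 209.2285614013672), 4.536980152130127)
hand corners [[0.5314 0.186 ]
 [0.5196 0.3903]
 [0.6529 0.194 ]
 [0.6372 0.4041]] [0.58527026 0.29360154]
[3.30557913 4.27904724] 0.20461689189435883 0.12184743556545857
low 2772 0.07335224479072219 [0.07135912 0.08300737]
tall 3999 0.0914168446616031 [0.09020225 0.10105217]
ledge 549 0.07725588635570363 [0.07392444 0.07981164]
sw 675 0.0769808209968712 [0.07527856 0.08314381]
170 [ 0.5275  0.2708 -0.0012] 122 | sw [ 0.5318  0.2008 -0.0012] 148
172 [0.5245 0.2674 0.0406] 74 | sw [ 0.5343  0.2008 -0.0022] 156
174 [0.525  0.2665 0.0527] 84 | sw [ 0.5366  0.201  -0.0008] 141
176 [0.5257 0.2658 0.0626] 50 | sw [0.5361 0.203  0.0181] 85
178 [0.5261 0.265  0.0736] 33 | sw [0.5362 0.2045 0.0321] 79
180 [0.5279 0.2651 0.0744] 41 | sw [0.5358 0.2061 0.0476] 81
182 [0.5295 0.265  0.0767] 46 | sw [0.5358 0.2074 0.0604] 83
184 [0.5316 0.2653 0.076 ] 42 | sw [0.5365 0.2082 0.068 ] 102
186 [0.5332 0.2653 0.0776] 44 | sw [0.5383 0.2084 0.0691] 112
188 [0.535  0.2653
[... 1558 characters left out ...]
7 0.2108 0.0756] 50
240 [0.5902 0.2703 0.0729] 48 | sw [0.5937 0.2107 0.0734] 89
242 [0.5919 0.2703 0.0743] 49 | sw [0.5965 0.2106 0.0717] 150
244 [0.5942 0.2706 0.074 ] 49 | sw [0.5998 0.2104 0.0689] 185
246 [0.5962 0.2707 0.0744] 45 | sw [0.6012 0.2107 0.071 ] 187
248 [0.599  0.271  0.0729] 48 | sw [0.6044 0.2106 0.0686] 187
250 [0.6009 0.2711 0.0737] 47 | sw [0.6062 0.2107 0.0698] 187
252 [0.6036 0.2715 0.0724] 47 | sw [0.6086 0.2108 0.0695] 186
254 [0.6058 0.2716 0.0726] 47 | sw [0.6111 0.2108 0.069 ] 186
256 [0.6077 0.2717 0.0734] 47 | sw [0.6126 0.2111 0.0707] 184
258 [0.5397 0.2536 0.2375] 37 | sw [0.6156 0.211  0.0691] 185
260 [0.5396 0.2534 0.24  ] 32 | sw [0.6176 0.2111 0.0697] 185
```

```bash
python3 - <<'E'
from h import *
c=pickle.load(open("w1.pkl","rb")); f=c["frame"]; v=f.max(2).astype(int); P=cloud(c)
def fit(px,z,axis):
    X=plane(c,px,z)[:,:2]; i=axis; p=np.polyfit(X[:,i],X[:,1-i],1); r=X[:,1-i]-np.polyval(p,X[:,i]); k=abs(r)<.0015
    p=np.polyfit(X[k,i],X[k,1-i],1); return p,k.sum()
L=[];Rr=[]
for r in range(206,254,2):
    row=v[r]; d=np.where(row[262:345]<85)[0]+262
    L.append((d[0]-.5,r)); Rr.append((d[-1]+.5,r))
pl,n1=fit(L,.074,0); pr,n2=fit(Rr,.074,0)
print("pack sides slope deg",np.degrees(np.arctan([pl[0],pr[0]])),n1,n2,"y at x=.56:",np.polyval(pl,.56),np.polyval(pr,.56),"x=.58",np.polyval(pl,.58),np.polyval(pr,.58))
# ledge back edge by height drop
E=[]
for k in range(278,322,2):
    zz=P[190:210,k,2]; i=np.where(zz>.0795)[0]
    if len(i):E.append((k,190+i[-1]+.5))
pe,n=fit(E,.084,1); print("ledge x slope deg",np.degrees(np.arctan(-pe[0])),n,"x at y=.266",np.polyval(pe,.266), "y range",plane(c,[E[0],E[-1]],.084))
# deck back edge, front edge
for nm,rng in(("back",(262,300)),("front",(165,195))):
    D=[]
    for k in list(range(230,262,2))+list(range(334,352,2)):
        zz=P[rng[0]:rng[1],k,2]; ok=np.where(abs(zz-.0695)<.004)[0]
        if len(ok): D.append((k,rng[0]+(ok[-1]+.5 if nm=="back" else ok[0]-.5)))
    p,n=fit(D,.07,1); print(nm,np.degrees(np.arctan(-p[0])),n,np.polyval(p,.2645))
E
```

```text
pack sides slope deg [5.07944886 4.53613393] 21 24 y at x=.56: 0.23500761081753516 0.29409238291834394 x=.58 0.23678533265482563 0.29567910893336563
ledge x slope deg 3.5219831783684006 22 x at y=.266 0.546138023303654 y range [[0.54756142 0.24287933 0.084     ]
 [0.54508803 0.28306577 0.084     ]]
back 9.255549797602567 8 0.6537598850572234
front 4.889266568248619 25 0.5301313266311255
```

Emit:
{"fn": "jog_arm", "kwargs": {"series": [[[-3,-8,10,0,0,-0.017,0],[-4,-15,20,0,0,0,0],[-3,-10,25,0,0,0,0],[0,0,30,0,0,0,0],[0,0,25,0,0,0,0],[0,0,15,0,0,0,0],[0,0,5,0,0,0,0],[0,0,0,0,0,0,0],[0,0,0,0,0,0,0],[0,0,0,0,0,0,0]]]}}

```text
time_s: 3.2
eef_pos: [0.562, 0.21, 0.1029]
eef_rot: [0.001, -0.04, 0.999, 0.0]
wrist_force: [0.4, -0.2, 0.1]
opening: -0.003
grasp_force: 0.0
```

Emit:
{"fn": "jog_arm", "kwargs": {"series": [[[0,0,4,0,0,0,0],[0,0,4,0,0,0,0],[0,0,4,0,0,0,0],[0,0,3,0,0,0,0],[0,0,3,0,0,0,0],[0,0,3,0,0,0,0],[0,0,2,0,0,0,0],[0,0,1,0,0,0,0],[0,0,0,0,0,0,0],[0,0,0,0,0,0,0]]]}}

```text
time_s: 4.2
eef_pos: [0.5613, 0.2098, 0.0773]
eef_rot: [0.0, -0.04, 0.999, 0.0]
wrist_force: [-0.0, 0.5, -0.4]
opening: 0.003
grasp_force: 0.0
```

Emit:
{"fn": "jog_arm", "kwargs": {"series": [[[0,0,0.5,0,0,0,0],[0,0,0.5,0,0,0,0],[0,0,0.5,0,0,0,0],[0,0,0.5,0,0,0,0],[0,0,0,0,0,0,0],[0,0,0,0,0,0,0],[0,0,0,0,0,0,0],[0,0,0,0,0,0,0],[0,0,0,0,0,0,0],[0,0,0,0,0,0,0]]]}}

```text
time_s: 5.2
eef_pos: [0.5614, 0.2098, 0.0769]
eef_rot: [0.0, -0.04, 0.999, -0.0]
wrist_force: [-5.8, -1.9, 11.8]
opening: -0.005
grasp_force: 5.9
```

Emit:
{"fn": "jog_arm", "kwargs": {"series": [[[0,0,-10,0,0,0,0],[0,0,-25,0,0,0,0],[0,0,-35,0,0,0,0],[-1,10,-35,0,0,0,0],[-2,20,-25,0,0,0,0],[-2,20,0,0,0,0,0],[0,5,0,0,0,0,0],[0,0,0,0,0,0,0],[0,0,0,0,0,0,0],[0,0,0,0,0,0,0]]]}}

```text
time_s: 6.2
eef_pos: [0.5612, 0.264, 0.2043]
eef_rot: [-0.001, -0.039, 0.999, -0.0]
wrist_force: [-1.0, -0.0, -0.2]
opening: 0.002
grasp_force: 0.0
```

```bash
python3 - <<'E'
from h import *
c=ctrl.camera("wrist"); pickle.dump(c,open("w2.pkl","wb")); P=cloud(c); f=c["frame"]
cv2.imwrite("pics/w2.png",f)
o=ctrl.get_obs(); print({k:np.round(o[k],4) for k in("time_s","eef_pos","eef_rot","wrist_force")})
s=.0785;cc=.9969; O=np.array([.5889,.293])
for nm,y,xs in(("switch",-82,range(-50,4,4)),("low pack",-26,range(-66,-8,3))):
    for x in xs:
        w=O+[cc*x-s*y*1,s*x+cc*y] if 0 else O*1000+[cc*x-s*y,s*x+cc*y]; w=w/1000 if w.max()>5 else w
        m=np.linalg.norm(P[...,:2]-w,axis=2)<.0025
        print(nm,x,np.round(np.nanmedian(P[m][:,2]),4) if m.any() else None,end="; ")
    print()
E
```

```text
{'time_s': np.float64(6.25), 'eef_pos': array([0.5614, 0.2641, 0.2045]), 'eef_rot': array([-7.000e-04, -3.910e-02,  9.992e-01, -3.000e-04]), 'wrist_force': array([-0.1018, -0.997 , -0.0579])}
switch -50 0.0694; switch -46 0.2917; switch -42 0.2902; switch -38 0.0763; switch -34 0.0764; switch -30 0.0766; switch -26 0.0766; switch -22 0.0765; switch -18 0.0783; switch -14 0.0801; switch -10 0.0817; switch -6 0.0825; switch -2 0.0729; switch 2 0.0704; 
low pack -66 0.0464; low pack -63 0.0744; low pack -60 0.0765; low pack -57 0.0779; low pack -54 0.0794; low pack -51 0.0826; low pack -48 0.0832; low pack -45 0.2901; low pack -42 0.2876; low pack -39 0.2475; low pack -36 0.2414; low pack -33 0.2414; low pack -30 0.2414; low pack -27 0.2415; low pack -24 0.2413; low pack -21 0.2411; low pack -18 0.0734; low pack -15 0.0734; low pack -12 0.0733; low pack -9 0.0735;
```

View pics/w2.png

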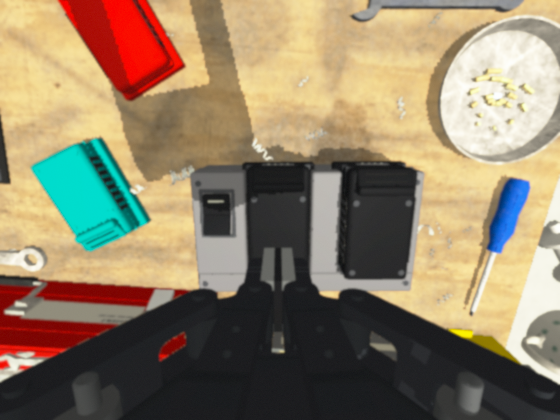

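The switch is off: its front is flat at z=76.5 mm and its rear stands proud at 82.5. Rocker at (217,213); low pack's ledge at (278,180). Descending behind the ledge.

Emit:
{"fn": "jog_arm", "kwargs": {"series": [[[-2,0,10,0,0,0,0],[0,0,25,0,0,0,0],[0,0,30,0,0,0,0],[0,0,30,0,0,0,0],[0,0,15,0,0,0,0],[0,0,8,0,0,0,0],[0,0,5,0,0,0,0],[0,0,3,0,0,0,0],[0,0,1.5,0,0,0,0],[0,0,0,0,0,0,0]]]}}

```text
time_s: 7.25
eef_pos: [0.5642, 0.2653, 0.0786]
eef_rot: [0.001, -0.04, 0.999, 0.0]
wrist_force: [0.9, -1.1, 0.6]
opening: -0.002
grasp_force: 0.0
```

Emit:
{"fn": "jog_arm", "kwargs": {"series": [[[1,0,0,0,0,0,0],[1,0,0,0,0,0,0],[1,0,0,0,0,0,0],[1,0,0,0,0,0,0],[1,0,0,0,0,0,0],[1,0,0,0,0,0,0],[1,0,0,0,0,0,0],[1,0,0,0,0,0,0],[1,0,0,0,0,0,0],[1,0,0,0,0,0,0]]]}}

```text
time_s: 8.25
eef_pos: [0.5538, 0.2644, 0.0779]
eef_rot: [0.0, -0.04, 0.999, 0.0]
wrist_force: [2.4, 0.0, -0.9]
opening: 0.001
grasp_force: 1.2
```

Emit:
{"fn": "jog_arm", "kwargs": {"series": [[[1.5,0,0.5,0,0,0,0],[2,0,0,0,0,0,0],[3,0,0,0,0,0,0],[3,0,0,0,0,0,0],[3,0,0,0,0,0,0],[3,0,0,0,0,0,0],[3,0,0,0,0,0,0],[3,0,0,0,0,0,0],[2,0,0,0,0,0,0],[1,0,0,0,0,0,0]]]}}

```text
time_s: 9.25
eef_pos: [0.5293, 0.2624, 0.0774]
eef_rot: [0.0, -0.04, 0.999, 0.0]
wrist_force: [6.0, 0.5, -0.2]
opening: 0.001
grasp_force: 2.8
```

Emit:
{"fn": "jog_arm", "kwargs": {"series": [[[2,0,0,0,0,0,0],[3,0,0,0,0,0,0],[3,0,0,0,0,0,0],[3,0,0,0,0,0,0],[3,0,0,0,0,0,0],[3,0,0,0,0,0,0],[3,0,0,0,0,0,0],[2,0,0,0,0,0,0],[1,0,0,0,0,0,0],[0,0,0,0,0,0,0]]]}}

```text
time_s: 10.25
eef_pos: [0.5052, 0.2605, 0.0768]
eef_rot: [-0.001, -0.04, 0.999, -0.0]
wrist_force: [1.3, 0.4, 0.1]
opening: 0.004
grasp_force: 0.4
```

Emit:
{"fn": "jog_arm", "kwargs": {"series": [[[-2,0,0,0,0,0,0],[0,0,-5,0,0,0,0],[0,0,-20,0,0,0,0],[0,0,-35,0,0,0,20],[0,0,-35,0,0,0,50],[0,0,-20,0,0,0,72],[0,0,0,0,0,0,72],[0,0,0,0,0,0,72],[0,0,0,0,0,0,72],[0,0,0,0,0,0,72]]]}}

```text
time_s: 11.25
eef_pos: [0.5073, 0.2604, 0.1906]
eef_rot: [-0.002, -0.04, 0.999, -0.0]
wrist_force: [0.8, 0.3, -0.3]
opening: 0.842
grasp_force: 0.0
```

```bash
python3 - <<'E'
from h import *
c=ctrl.camera("wrist"); pickle.dump(c,open("w3.pkl","wb")); cv2.imwrite("pics/w3.png",c["frame"])
o=ctrl.get_obs(); print({k:np.round(o[k],4) for k in("time_s","eef_pos","eef_rot","opening","wrist_force")})
P=cloud(c); d=(c["frame"].max(2)<85)&(abs(P[...,2]-.074)<.004)&(P[...,0]<.60)&(P[...,1]<.32)&(P[...,1]>.22)&(P[...,0]>.45)
print(d.sum(),cv2.minAreaRect((P[d][:,:2]*1000).astype(np.float32)))
v=P[d]; A=np.c_[v[:,:2],np.ones(len(v))]; print("plane",np.linalg.lstsq(A,v[:,2],rcond=None)[0][:2],np.median(v[:,2]))
# body sides per x slice
for x in np.arange(.47,.56,.01):
    k=d&(abs(P[...,0]-x)<.003)
    if k.sum()>5: print(round(x,3),P[k][:,1].min().round(4),P[k][:,1].max().round(4))
l=(P[...,2]>.080)&(P[...,2]<.09)&(P[...,0]<.55)&(P[...,1]<.31)&(P[...,1]>.22); print("ledge hi",l.sum(),np.percentile(P[l],[2,50,98],axis=0).round(4).tolist())
E
```

```text
{'time_s': np.float64(11.3), 'eef_pos': array([0.5074, 0.2605, 0.1908]), 'eef_rot': array([-1.300e-03, -3.960e-02,  9.992e-01, -3.000e-04]), 'opening': np.float64(0.8451), 'wrist_force': array([-0.2464,  0.8712, -0.5398])}
6208 ((531.0253295898438, 254.45765686035156), (116.76728057861328, 75.09092712402344), 4.4041242599487305)
plane [ 0.00326028 -0.00159619] 0.07337682581103977
0.47 0.2511 0.2832
0.48 0.231 0.2856
0.49 0.2314 0.287
0.5 0.232 0.2882
0.51 0.2335 0.29
0.52 0.2323 0.2907
0.53 0.2336 0.2922
0.54 0.2342 0.2921
0.55 0.2346 0.2925
0.56 0.2203 0.2935
ledge hi 492 [[0.4843, 0.2378, 0.0801], [0.4887, 0.2592, 0.0818], [0.4936, 0.2804, 0.0833]]
```

View pics/w3.png

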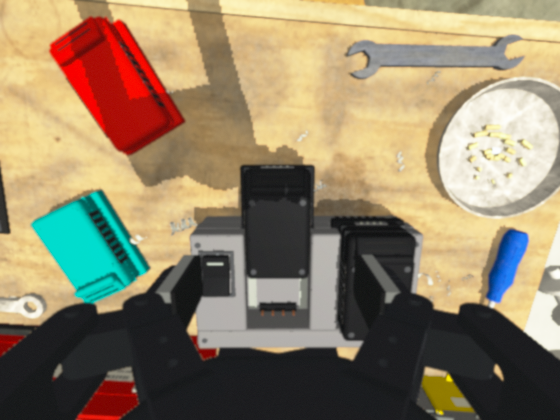

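Pack at (277,222) is drawn about 50 mm, level, with its body sides exposed in front of the charger. I'll grip it just ahead of the charger front.

Emit:
{"fn": "jog_arm", "kwargs": {"series": [[[-2,0.5,10,0,0,0,69],[-2.5,0,25,0,0,0,69],[0,0,30,0,0,0,69],[0,0,25,0,0,0,69],[0,0,20,0,0,0,69],[0,0,10,0,0,0,69],[0,0,8,0,0,0,69],[0,0,6,0,0,0,69],[0,0,4,0,0,0,69],[0,0,0,0,0,0,69]]]}}

```text
time_s: 12.3
eef_pos: [0.5129, 0.2616, 0.0543]
eef_rot: [0.0, -0.04, 0.999, 0.0]
wrist_force: [0.2, 0.7, -0.1]
opening: 0.809
grasp_force: 0.0
```

Emit:
{"fn": "jog_arm", "kwargs": {"series": [[[0,0,0,0,0,0,66],[0,0,0,0,0,0,64],[0,0,0,0,0,0,62],[0,0,0,0,0,0,60],[0,0,0,0,0,0,58],[0,0,0,0,0,0,56],[0,0,0,0,0,0,50],[0,0,0,0,0,0,40],[0,0,0,0,0,0,40],[0,0,0,0,0,0,40]]]}}

```text
time_s: 13.3
eef_pos: [0.513, 0.2611, 0.0551]
eef_rot: [0.0, -0.04, 0.999, -0.0]
wrist_force: [-2.1, -4.3, 6.9]
opening: 0.66
grasp_force: 62.3
```

Emit:
{"fn": "jog_arm", "kwargs": {"series": [[[0,0,-0.5,0,0,0,40],[0,0,0,0,0,0,40],[0,0,0,0,0,0,40],[2,0,0,0,0,0,40],[3,0,0,0,0,0,40],[3,0,0,0,0,0,40],[3,0,0,0,0,0,40],[2,0,0,0,0,0,40],[0,0,0,0,0,0,40],[0,0,0,0,0,0,40]]]}}

```text
time_s: 14.3
eef_pos: [0.4995, 0.2606, 0.0547]
eef_rot: [-0.0, -0.04, 0.999, -0.0]
wrist_force: [1.6, -2.7, -0.3]
opening: 0.66
grasp_force: 64.4
```

Emit:
{"fn": "jog_arm", "kwargs": {"series": [[[2,-0.3,0,0,0,0,40],[4,0,0,0,0,0,40],[5,0,0,0,0,0,40],[5,0,0,0,0,0,40],[5,0,0,0,0,0,40],[5,0,0,0,0,0,40],[5,0,0,0,0,0,40],[5,0,0,0,0,0,40],[4,0,0,0,0,0,40],[2,0,0,0,0,0,40]]]}}

```text
time_s: 15.3
eef_pos: [0.4573, 0.2569, 0.0547]
eef_rot: [-0.0, -0.04, 0.999, -0.0]
wrist_force: [0.5, 0.1, -4.7]
opening: 0.667
grasp_force: 64.4
```

Emit:
{"fn": "jog_arm", "kwargs": {"series": [[[2,0,0,0,0,0,40],[4,0,0,0,0,0,40],[5,0,0,0,0,0,40],[5,0,0,0,0,0,40],[4,0,0,0,0,0,40],[2,0,0,0,0,0,40],[1,0,0,0,0,0,40],[0,0,0,0,0,0,40],[0,0,0,0,0,0,40],[0,0,0,0,0,0,40]]]}}

```text
time_s: 16.3
eef_pos: [0.4352, 0.2551, 0.0548]
eef_rot: [0.0, -0.04, 0.999, 0.0]
wrist_force: [0.1, 0.2, -4.9]
opening: 0.663
grasp_force: 64.4
```

Emit:
{"fn": "jog_arm", "kwargs": {"series": [[[0,0,-5,0,0,0,40],[0,0,-10,0,0,0,40],[0,0,-15,0,0,0,40],[0,0,-20,0,0,0,40],[0,0,-20,0,0,0,40],[0,0,-20,0,0,0,40],[0,-5,-10,0,0,0,40],[0,-10,-5,0,0,0,40],[0,-15,0,0,0,0,40],[0,-20,0,0,0,0,40]]]}}

```text
time_s: 17.3
eef_pos: [0.4384, 0.2043, 0.1594]
eef_rot: [-0.0, -0.04, 0.999, -0.0]
wrist_force: [-0.1, -0.7, -3.6]
opening: 0.66
grasp_force: 64.7
```

Emit:
{"fn": "jog_arm", "kwargs": {"series": [[[-2,-25,0,0,0,0,40],[-3,-28,0,0,0,0,40],[-3,-28,0,0,0,0,40],[-3,-28,0,0,0,0,40],[-3,-28,0,0,0,0,40],[-3,-28,0,0,0,0,40],[-3,-28,0,0,0,0,40],[-2,-28,0,0,0,0,40],[0,-28,0,0,0,0,40],[0,-25,0,0,0,0,40]]]}}

```text
time_s: 18.3
eef_pos: [0.4816, -0.068, 0.159]
eef_rot: [-0.001, -0.039, 0.999, 0.0]
wrist_force: [0.4, 1.1, -3.9]
opening: 0.662
grasp_force: 64.8
```

Emit:
{"fn": "jog_arm", "kwargs": {"series": [[[0,-20,0,0,0,0,40],[0,-15,0,0,0,0,40],[0,-12,0,0,0,0,40],[0,-9,0,0,0,0,40],[0,-6,0,0,0,0,40],[0,-3,0,0,0,0,40],[0,0,0,0,0,0,40],[0,0,0,0,0,0,40],[0,0,0,0,0,0,40],[0,0,0,0,0,0,40]]]}}

```text
time_s: 19.3
eef_pos: [0.4877, -0.1305, 0.1598]
eef_rot: [-0.0, -0.04, 0.999, 0.0]
wrist_force: [0.0, 0.3, -4.5]
opening: 0.662
grasp_force: 64.8
```

```bash
python3 - <<'E'
from h import *
s={n:ctrl.camera(n) for n in("side","wrist")}; c=s["wrist"]; pickle.dump(s,open("c4.pkl","wb"))
o=ctrl.get_obs(); print({k:np.round(o[k],4) for k in("time_s","eef_pos","eef_rot","opening","wrist_force")})
cv2.imwrite("pics/m4.png",np.hstack([cv2.resize(c["frame"],(400,300)),cv2.resize(s["side"]["frame"][150:360,180:460],(400,300))]))
P=cloud(c); e=o["eef_pos"]
d=(abs(P[...,0]-e[0])<.09)&(abs(P[...,1]-e[1])<.05)&(P[...,2]>e[2]-.03)&(P[...,2]<e[2]+.05)&(c["frame"].max(2)<85)
top=d&(abs(P[...,2]-(e[2]+.019))<.006); v=P[top]; print(top.sum(),np.percentile(v,[1,50,99],axis=0).round(4).tolist())
print("plane slope",np.linalg.lstsq(np.c_[v[:,:2],np.ones(len(v))],v[:,2],rcond=None)[0])
m=(abs(P[...,0]-.5015)<.07)&(abs(P[...,1]+.138)<.095)&(P[...,2]<.04); w=P[m]; print("mat",m.sum(),np.percentile(w[:,2],[1,50,99,99.8]).round(4))
E
```

```text
{'time_s': np.float64(19.4), 'eef_pos': array([ 0.4877, -0.1307,  0.1598]), 'eef_rot': array([ 0.    , -0.0398,  0.9992,  0.    ]), 'opening': np.float64(0.6615), 'wrist_force': array([ 0.6592,  0.3757, -4.6859])}
18231 [[0.4468, -0.1599, 0.1738], [0.4834, -0.1305, 0.1777], [0.5196, -0.1003, 0.1841]]
plane slope [-0.02487362 -0.00167495  0.18988185]
mat 12169 [0.0019 0.0036 0.0055 0.0197]
```

View pics/m4.png

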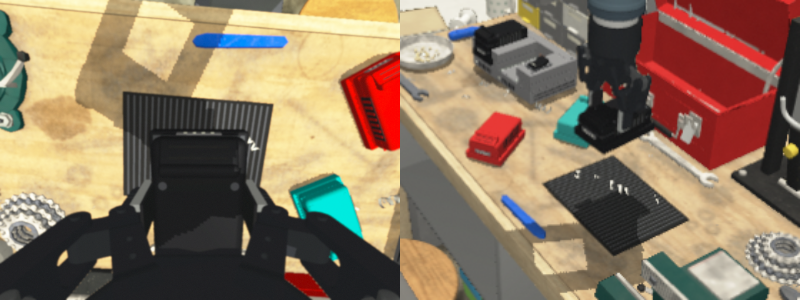

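The pack hangs level in the gripper over the mat, and the light marks on the mat are flat. Lowering.

Emit:
{"fn": "jog_arm", "kwargs": {"series": [[[0,-3,5,0,0,0,40],[0,-5,12,0,0,0,40],[0,0,18,0,0,0,40],[0,0,20,0,0,0,40],[0,0,20,0,0,0,40],[0,0,18,0,0,0,40],[0,0,14,0,0,0,40],[0,0,10,0,0,0,40],[0,0,6,0,0,0,40],[0,0,3,0,0,0,40]]]}}

```text
time_s: 20.4
eef_pos: [0.4883, -0.139, 0.0333]
eef_rot: [-0.0, -0.04, 0.999, 0.0]
wrist_force: [0.7, 0.1, -4.3]
opening: 0.662
grasp_force: 64.8
```

Emit:
{"fn": "jog_arm", "kwargs": {"series": [[[0,0,1,0,0,0,40],[0,0,1,0,0,0,40],[0,0,1,0,0,0,40],[0,0,1,0,0,0,40],[0,0,1,0,0,0,40],[0,0,1,0,0,0,40],[0,0,1,0,0,0,40],[0,0,0.5,0,0,0,40],[0,0,0,0,0,0,40],[0,0,0,0,0,0,40]]]}}

```text
time_s: 21.4
eef_pos: [0.4886, -0.1389, 0.0266]
eef_rot: [0.0, -0.04, 0.999, -0.0]
wrist_force: [0.3, 1.5, -0.7]
opening: 0.662
grasp_force: 65.3
```

Emit:
{"fn": "jog_arm", "kwargs": {"series": [[[0,0,0.4,0,0,0,40],[0,0,0.3,0,0,0,40],[0,0,0,0,0,0,40],[0,0,0,0,0,0,40],[0,0,0,0,0,0,40],[0,0,0,0,0,0,56],[0,0,0,0,0,0,58],[0,0,0,0,0,0,60],[0,0,0,0,0,0,64],[0,0,0,0,0,0,68]]]}}

```text
time_s: 22.4
eef_pos: [0.4884, -0.1391, 0.0255]
eef_rot: [0.0, -0.04, 0.999, -0.0]
wrist_force: [-0.3, 0.1, -0.1]
opening: 0.797
grasp_force: 0.0
```

Emit:
{"fn": "jog_arm", "kwargs": {"series": [[[0,0,0,0,0,0,72],[0,0,0,0,0,0,72],[0,0,-3,0,0,0,72],[0,0,-6,0,0,0,72],[0,0,-10,0,0,0,72],[0,0,-20,0,0,0,72],[0,0,-30,0,0,0,72],[0,0,-30,0,0,0,72],[0,0,-20,0,0,0,72],[0,0,-10,0,0,0,72]]]}}

```text
time_s: 23.4
eef_pos: [0.4896, -0.1395, 0.1577]
eef_rot: [0.002, -0.04, 0.999, -0.001]
wrist_force: [0.2, 0.3, -0.1]
opening: 0.843
grasp_force: 0.0
```

```bash
python3 - <<'E'
from h import *
s={n:ctrl.camera(n) for n in("side","wrist","scene")}; c=s["wrist"]
o=ctrl.get_obs(); print({k:np.round(o[k],4) for k in("time_s","eef_pos","opening","wrist_force")})
cv2.imwrite("pics/m5.png",np.hstack([cv2.resize(c["frame"],(400,300)),cv2.resize(s["side"]["frame"][150:360,180:460],(400,300))]))
for n in("wrist","scene"):
    c=s[n];P=cloud(c); t=(abs(P[...,2]-.044)<.004)&(abs(P[...,0]-.5)<.09)&(abs(P[...,1]+.138)<.07)&(c["frame"].max(2)<90); v=P[t]
    print(n,t.sum(),np.median(v[:,2]),cv2.minAreaRect((v[:,:2]*1000).astype(np.float32)),np.linalg.lstsq(np.c_[v[:,:2],np.ones(len(v))],v[:,2],rcond=None)[0][:2])
E
```

```text
{'time_s': np.float64(23.55), 'eef_pos': array([ 0.4885, -0.139 ,  0.155 ]), 'opening': np.float64(0.844), 'wrist_force': array([ 0.0955,  1.0667, -0.6902])}
wrist 6284 0.04338549305245584 ((498.3016052246094, -137.73023986816406), (101.34285736083984, 59.08207321166992), 4.161894798278809) [-0.01668788 -0.00070915]
scene 1234 0.043071767896196156 ((498.3655700683594, -139.51907348632812), (101.72203063964844, 58.672245025634766), 3.7998011112213135) [-0.01867743  0.00072275]
```

View pics/m5.png

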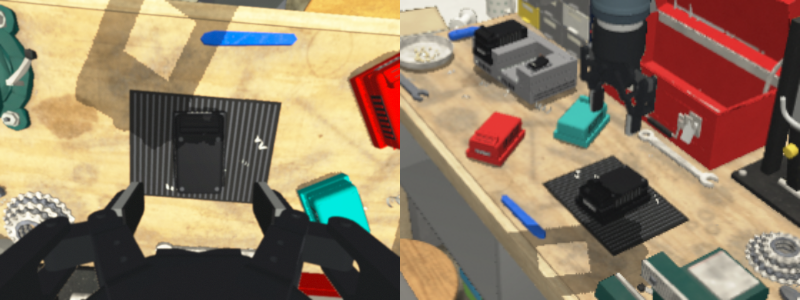

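The pack is flat on the mat, 3 mm off centre, and the tall pack is still in its bay.

```bash
python3 -c "
from bench import ctrl
print(ctrl.hand_in())"
```

```text
the job is handed in; nothing more can be done
None
```

I switched the charger off, drew the low pack out level and set it flat on the mat about 3 mm from centre. The taller pack is still in its bay; I handed the job in at about 23.6 s and no verdict was returned.

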